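# Clear the empty tumblers after the tea break

## Task

Clear up the tumblers after the tea break: nest the three empty ones, upright and one inside the other in any order, into a single stack in whichever of the two trays is free, well in from its rim, setting each down rather than dropping it. The tumbler that holds the glue stick is still in use, so leave it where it stands with the stick in it, and leave everything else on the desk in its place.

Things in the scene. Friction and masses are not known exactly. Their poses are not given: they have to be found in the camera images.
- tumbler_red: red plastic tumbler, 90 mm tall, 110 g, same shape as the others: rim band 68 mm across from 62 mm up (grip here), below it a cone from 57 mm to 41 mm across at the foot; wall 2 mm, mouth 63 mm, inner floor 30 mm above the underside. Nested in another it stands 30 mm higher, with 2 mm play; only its band shows. Origin: centre of the underside, z up. Empty, or holding the glue stick
- tumbler_yellow: yellow plastic tumbler, 90 mm tall, 110 g, same shape as the others: rim band 68 mm across from 62 mm up (grip here), below it a cone from 57 mm to 41 mm across at the foot; wall 2 mm, mouth 63 mm, inner floor 30 mm above the underside. Nested in another it stands 30 mm higher, with 2 mm play; only its band shows. Origin: centre of the underside, z up. Empty, or holding the glue stick
- tumbler_green: green plastic tumbler, 90 mm tall, 110 g, same shape as the others: rim band 68 mm across from 62 mm up (grip here), below it a cone from 57 mm to 41 mm across at the foot; wall 2 mm, mouth 63 mm, inner floor 30 mm above the underside. Nested in another it stands 30 mm higher, with 2 mm play; only its band shows. Origin: centre of the underside, z up. Empty, or holding the glue stick
- tumbler_blue: blue plastic tumbler, 90 mm tall, 110 g, same shape as the others: rim band 68 mm across from 62 mm up (grip here), below it a cone from 57 mm to 41 mm across at the foot; wall 2 mm, mouth 63 mm, inner floor 30 mm above the underside. Nested in another it stands 30 mm higher, with 2 mm play; only its band shows. Origin: centre of the underside, z up. Empty, or holding the glue stick
- glue_stick: glue stick, 29 mm across, 115 mm tall, white with an orange cap, standing upright inside one of the tumblers (its top 145 mm above the desk); origin: centre of its underside
- tray_grey: square shallow drinks tray, grey plastic, fixed to the desk, 150 x 150 mm, rim 18 mm high, 5 mm thick floor and walls; origin: centre of its underside, on the desk (inner floor 5 mm above). One of the two trays is taken by the tea tin, the other is free
- tray_wood: square shallow drinks tray, brown wood, fixed to the desk, 150 x 150 mm, rim 18 mm high, 5 mm thick floor and walls; origin: centre of its underside, on the desk (inner floor 5 mm above). One of the two trays is taken by the tea tin, the other is free
- tea_tin: round green tea tin with a brass lid, 81 mm across, 120 mm tall, standing in the middle of one of the trays; origin: centre of its underside
- carton: loose drink carton, white with a red band and red top ridge, 66 x 66 mm, 148 mm tall; origin: centre of its underside
- bottle: loose green glass bottle with a white cap, 58 mm across, 160 mm tall; origin: centre of its underside
- stapler: loose blue and black stapler lying along its own x, 145 x 36 mm, 49 mm tall; origin: centre of its underside
- mouse: loose grey computer mouse, 100 (own x) x 58 mm, 31 mm tall; origin: centre of its underside
- calculator: loose black calculator, 150 (own x) x 85 mm, 19 mm tall; origin: centre of its underside
- tape_roll: loose roll of yellow tape lying flat, 56 mm across, 24 mm tall; origin: centre of its underside
- note_block: loose block of white notes, 50 x 50 mm, 30 mm tall; origin: centre of its underside
Mind the look-alikes: they are no part of the job. Of the things that look like the tumbler_green, take the one that is farthest to the robot's right at the start.

How it is judged:
At the end, for the whole second after the job is handed in: The three tumblers without the glue stick are nested (axes within 9 mm), upright within 5 deg, at rest, in the tray without the tin: within 55 mm of its centre, top one's underside under 71 mm above the desk. The glue-stick tumbler stands within 20 mm of its place, stick in it (within 30 mm) (((((horizontal distance between glue_stick and tumbler_red below 0.02 m and distance of tumbler_red from where it was at the start of the episode below 0.02 m and angle between tumbler_red's own z axis and vertical below 0.09 rad) or (horizontal distance between tumbler_red and tray_grey below 0.055 m and z of tumbler_red in the frame of tray_grey below 0.071 m and angle between tumbler_red's own z axis and vertical below 0.09 rad)) and ((horizontal distance between glue_stick and tumbler_yellow below 0.02 m and distance of tumbler_yellow from where it was at the start of the episode below 0.02 m and angle between tumbler_yellow's own z axis and vertical below 0.09 rad) or (horizontal distance between tumbler_yellow and tray_grey below 0.055 m and z of tumbler_yellow in the frame of tray_grey below 0.071 m and angle between tumbler_yellow's own z axis and vertical below 0.09 rad)) and ((horizontal distance between glue_stick and tumbler_green below 0.02 m and distance of tumbler_green from where it was at the start of the episode below 0.02 m and angle between tumbler_green's own z axis and vertical below 0.09 rad) or (horizontal distance between tumbler_green and tray_grey below 0.055 m and z of tumbler_green in the frame of tray_grey below 0.071 m and angle between tumbler_green's own z axis and vertical below 0.09 rad)) and ((horizontal distance between glue_stick and tumbler_blue below 0.02 m and distance of tumbler_blue from where it was at the start of the episode below 0.02 m and angle between tumbler_blue's own z axis and vertical below 0.09 rad) or (horizontal distance between tumbler_blue and tray_grey below 0.055 m and z of tumbler_blue in the frame of tray_grey below 0.071 m and angle between tumbler_blue's own z axis and vertical below 0.09 rad))) or (((horizontal distance between glue_stick and tumbler_red below 0.02 m and distance of tumbler_red from where it was at the start of the episode below 0.02 m and angle between tumbler_red's own z axis and vertical below 0.09 rad) or (horizontal distance between tumbler_red and tray_wood below 0.055 m and z of tumbler_red in the frame of tray_wood below 0.071 m and angle between tumbler_red's own z axis and vertical below 0.09 rad)) and ((horizontal distance between glue_stick and tumbler_yellow below 0.02 m and distance of tumbler_yellow from where it was at the start of the episode below 0.02 m and angle between tumbler_yellow's own z axis and vertical below 0.09 rad) or (horizontal distance between tumbler_yellow and tray_wood below 0.055 m and z of tumbler_yellow in the frame of tray_wood below 0.071 m and angle between tumbler_yellow's own z axis and vertical below 0.09 rad)) and ((horizontal distance between glue_stick and tumbler_green below 0.02 m and distance of tumbler_green from where it was at the start of the episode below 0.02 m and angle between tumbler_green's own z axis and vertical below 0.09 rad) or (horizontal distance between tumbler_green and tray_wood below 0.055 m and z of tumbler_green in the frame of tray_wood below 0.071 m and angle between tumbler_green's own z axis and vertical below 0.09 rad)) and ((horizontal distance between glue_stick and tumbler_blue below 0.02 m and distance of tumbler_blue from where it was at the start of the episode below 0.02 m and angle between tumbler_blue's own z axis and vertical below 0.09 rad) or (horizontal distance between tumbler_blue and tray_wood below 0.055 m and z of tumbler_blue in the frame of tray_wood below 0.071 m and angle between tumbler_blue's own z axis and vertical below 0.09 rad)))) and (horizontal distance between tumbler_yellow and tumbler_red below 0.009 m or horizontal distance between glue_stick and tumbler_yellow below 0.02 m or horizontal distance between glue_stick and tumbler_red below 0.02 m) and (horizontal distance between tumbler_green and tumbler_red below 0.009 m or horizontal distance between glue_stick and tumbler_green below 0.02 m or horizontal distance between glue_stick and tumbler_red below 0.02 m) and (horizontal distance between tumbler_green and tumbler_yellow below 0.009 m or horizontal distance between glue_stick and tumbler_green below 0.02 m or horizontal distance between glue_stick and tumbler_yellow below 0.02 m) and (horizontal distance between tumbler_blue and tumbler_red below 0.009 m or horizontal distance between glue_stick and tumbler_blue below 0.02 m or horizontal distance between glue_stick and tumbler_red below 0.02 m) and (horizontal distance between tumbler_blue and tumbler_yellow below 0.009 m or horizontal distance between glue_stick and tumbler_blue below 0.02 m or horizontal distance between glue_stick and tumbler_yellow below 0.02 m) and (horizontal distance between tumbler_blue and tumbler_green below 0.009 m or horizontal distance between glue_stick and tumbler_blue below 0.02 m or horizontal distance between glue_stick and tumbler_green below 0.02 m) and distance of glue_stick from where it was at the start of the episode below 0.03 m and linear speed of each of tumbler_red, tumbler_yellow, tumbler_green, tumbler_blue below 0.03 m/s); the robot touches nothing.
It fails at once if the glue stick, or the tumbler it stands in, is shifted by more than 30 mm or tipped over (distance of glue_stick from where it was at the start of the episode above 0.03 m or angle between glue_stick's own z axis and vertical above 0.5 rad).
It fails at once if another thing on the desk is shifted by more than 30 mm or knocked over (distance of any of carton, bottle, tea_tin, stapler, mouse, calculator, tape_roll, note_block from where it was at the start of the episode above 0.03 m or angle between any of carton, bottle, tea_tin, stapler, mouse, calculator, tape_roll, note_block's own z axis and vertical above 0.5 rad).
It fails at once if a tumbler is dropped or thrown: it moves faster than 0.7 m/s out of the fingers (a fall of about 25 mm) ((linear speed of tumbler_red above 0.7 m/s and contact force between the fingers and tumbler_red below 0.05 N) or (linear speed of tumbler_yellow above 0.7 m/s and contact force between the fingers and tumbler_yellow below 0.05 N) or (linear speed of tumbler_green above 0.7 m/s and contact force between the fingers and tumbler_green below 0.05 N) or (linear speed of tumbler_blue above 0.7 m/s and contact force between the fingers and tumbler_blue below 0.05 N)).
It also fails if it takes over 72 s, if anything falls off the work surface, if the arm or the gripper's body presses on something with over 40 N, if the wrist force passes 120 N, or if a joint passes its speed limit or range.

## Robot

A 7-joint arm with a two-finger parallel gripper is mounted at the origin on the work surface. World frame = base frame: x ahead of the robot, y to its left, z up, the work surface at z = 0. Lengths are in m, angles in rad, forces in N, time in s.
With the tool pointing down it reaches from about 0.425 to 0.875 m from the base axis. Payload 4.7 kg.
Tool frame: the origin (TCP) lies on the centre line of the jaws, within the pads' length; the fingertips stand 14 mm ahead of it and the grasp point (between the pads) lies 5 mm behind it; z points along the fingers, y is the direction in which the jaws open and shut (so a half turn about z gives the same grasp; the last joint's range is limited). The gripper opens to 87 mm and grips with 3 to 60 N. Pads are 19 mm wide; open, the fingers measure 117 mm over their backs; the gripper's body (75 mm by 190 mm) begins 51 mm behind the grasp point.
Start: joints at [1.116, 0.321, -0.07, 1.45, 0.023, 1.371, -0.057], TCP at [0.294, -0.58, 0.215] pointing down, gripper open.
Joint ranges: [-2.86, 2.86], [-0.3, 2.09], [-1.38, 1.24], [0.06, 2.45], [-1.56, 4.7], [0.09, 2.05], [-2.69, 2.69]. Speed limits (rad/s): [2.57, 2.57, 3.14, 3.14, 3.14, 3.14, 3.14].

## Interface

Orientations are given as a rotation vector (axis times angle).
In Python, from bench import ctrl gives the robot as it stands. The module is installed in compiled form; this text tells all that it offers.
- The arm moves only by the tool step_arm, never from a script. Its argument "plan" is a list of rows, each a list of 3 entries, a list of its own where there are three numbers: the turn, a rotation vector about the tool's x, y, z in rad, then the shift along the tool's x, y, z in m, then the closure in counts, from 0 (fully open) to 255 (shut). In form: [[[rx, ry, rz], [x, y, z], hand], ...]. A call has exactly 10 rows; each row is the pose to reach, as a shift and turn from the pose commanded when the call began, along the tool's axes at that moment; what a row does not reach only later rows make up. A row lasts 1/8 s, in which the tool goes at most 62.5 mm and 10.7 degrees, less where a joint would pass 70% of its speed; a pose out of reach is approached as far as the arm can. A call with a gripper value outside its range is refused whole. The fingers move at their own pace and stop on an object; "squeeze" is the grip in N (left out, the last holds). Time passes only in rows, so rows that repeat a pose let the fingers close, or fill a call up. It gives the time, the measured TCP pose, the force and the opening at its end, in the units of the state.
- ctrl.get_state(): the state, without advancing time (a new reading comes with each control period).
- ctrl.get_image(name): name is "scene" or "side" or "wrist"; returns the picture (480x640x3 uint8, red, green, blue); there is no depth.
- ctrl.calibration(name): a dict with "fov_y" (degrees; the focal length in pixels is half the picture's height over the tangent of half this angle, whatever the lens; pixels are square), "cx", "cy" (the principal point, pixels), "k1" (the pictures are not rectified: a ray, as slopes to the right and down, at radius r is drawn at 1 + k1 r^2 times it, then the intrinsics apply), "rvec" (rotation vector, rad) and "tvec" (3), from world to camera coordinates, as OpenCV has them. Camera axes: x right, y down, z forward; pixel columns grow to the right and rows downward; lengths in m; the calibration is good to about 2 mm. A picture is of the moment at which its call begins: read the wrist's pose just before it. calibration takes no time and is no camera call; for the wrist camera it gives the pose at the moment of the call.
- ctrl.close_job(): hands the job in, once; it reports no verdict.
Trained networks look in the newest picture that a camera, given by its name, has taken for a name from the list of things; names that differ only in an ending like _2 or _b are one class to them, and where a whole thing is asked for, a point or a joint stands for the part that bears it (a point fixed in the world has none). Each returns a list of dicts, best first, with "score" (0 to 1); they miss things now and then, are a little off and sometimes report something else, mostly with a low value. They report only what shows in the picture. A call takes as long as a camera call. They do not tell look-alikes from the thing itself.
- ctrl.cut_out(camera, label): "pixels" (480x640 bool, what is visible of it) and "rect" ([left, top, width, height] in pixels, round what is visible of it).
The state is a dict: "time": time; "joint_positions": joint angles; "qd": joint speeds; "joint_torque": joint torques, N m; "position": TCP position; "tool_rot": TCP orientation; "ft_force": force on the tool from outside, world axes, zero at the start; "torque": the same for the moment, N m; "grip_width": opening from 0.0 (shut) to 1.0 (fully open).
Only numpy, scipy, OpenCV 4.12 (cv2) and the standard library are available. Lean on these libraries where they do the work, as an engineer would, in place of code of your own. Each camera call takes 0.05 s, during which the arm holds its last target.

## Working session

There is one attempt and no reset: what is moved stays moved. The work goes in short steps, Python scripts to look and compute and a tool call to move; the robot and the scene stay as the last step left them, time stands still between calls to the robot, and variables do not carry over. Pictures are saved under pics/ and viewed, and the job is handed in when it is done.

Besides the shell and the picture viewer there is one more tool, called after ">>>" as name(argument=value, ...), one argument or row to a line, values as JSON. step_arm: Moves the arm, as the interface text tells. Its arguments: {"type":"object","properties":{"plan":{"type":"array"},"squeeze":{"type":"number"}},"required":["plan"]}

```bash
mkdir -p pics
python3 - <<'E'
from bench import ctrl
import cv2
s=ctrl.get_state();print({k:s[k] for k in('time','position','tool_rot','grip_width')})
for n in('scene','side','wrist'):
    im=ctrl.get_image(n);cv2.imwrite(f'pics/{n}0.png',im[:,:,::-1]);print(n,ctrl.calibration(n))
E
```

```text
{'time': 0.0, 'position': array([ 0.29338166, -0.57940288,  0.21387174]), 'tool_rot': array([-3.05390209e+00, -7.29280721e-01,  8.14737001e-04]), 'grip_width': 0.999273140872514}
scene {'fov_y': 44.50950775038579, 'cx': 325.80663168886525, 'cy': 240.98170835675887, 'k1': -0.08210222399450623, 'rvec': array([ 1.48495505,  1.85013753, -0.94660481]), 'tvec': array([ 0.09092768, -0.26184584,  1.6089846 ])}
side {'fov_y': 42.39044183543448, 'cx': 311.97545736250225, 'cy': 227.18243013681655, 'k1': -0.15598412367272618, 'rvec': array([ 0.24655335,  2.68340529, -1.45108113]), 'tvec': array([ 0.56116791, -0.04080821,  1.65764539])}
wrist {'fov_y': 68.53473403633461, 'cx': 316.0630245587848, 'cy': 238.64965217679764, 'k1': -0.0010387228157252488, 'rvec': array([-2.4824339 ,  1.52499862,  0.20095003]), 'tvec': array([-0.64958138, -0.03184373,  0.3885027 ])}
```

View pics/scene0.png

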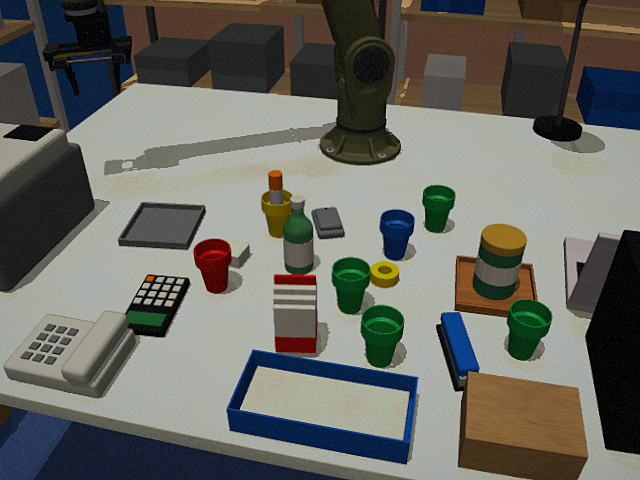

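View pics/side0.png

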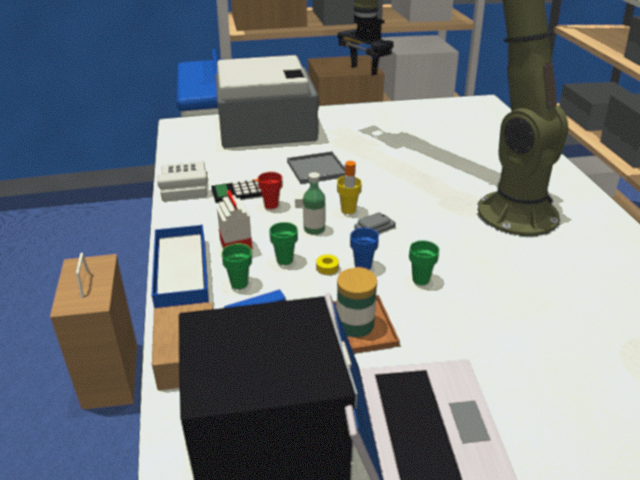

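View pics/wrist0.png

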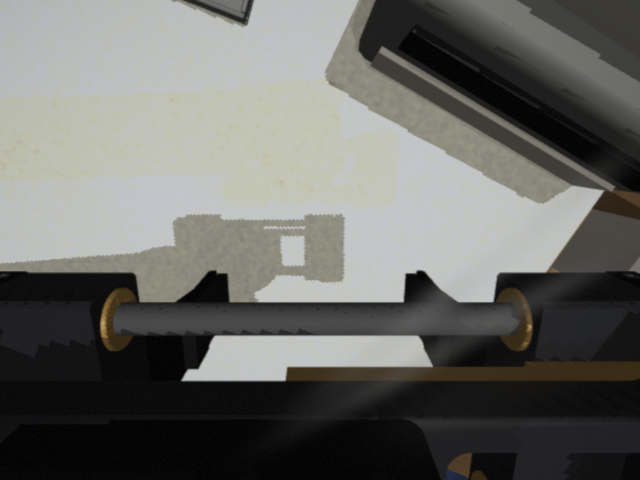

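```bash
cat > h.py <<'E'
import numpy as np,cv2
from bench import ctrl
from scipy.optimize import minimize
def K(c):
    f=240/np.tan(np.radians(c['fov_y'])/2); return f
def proj(c,P):
    R=cv2.Rodrigues(np.array(c['rvec']))[0]; q=np.atleast_2d(P)@R.T+c['tvec']
    s=q[:,:2]/q[:,2:]; s=s*(1+c['k1']*(s**2).sum(1,keepdims=True))
    return s*K(c)+[c['cx'],c['cy']]
def back(c,uv,z):
    R=cv2.Rodrigues(np.array(c['rvec']))[0]; d=(np.array(uv,float)-[c['cx'],c['cy']])/K(c); s=d.copy()
    for _ in range(20): s=d/(1+c['k1']*(s@s))
    r=R.T@np.array([s[0],s[1],1]); o=-R.T@np.array(c['tvec']); return o+r*(z-o[2])/r[2]
A=np.linspace(0,2*np.pi,60)
def pts(x,y,prof,z0=0): return np.concatenate([np.c_[x+r*np.cos(A),y+r*np.sin(A),np.full(60,z0+z)] for z,r in prof])
PARTS=[[(90e-3,.034),(62e-3,.034)],[(62e-3,.0285),(0,.0205)]]
def sil(c,x,y,z0,parts=PARTS,S=4):
    m=np.zeros((480*S,640*S),np.uint8)
    for p in parts:
        h=cv2.convexHull(((proj(c,pts(x,y,p,z0))+.5)*S-.5).astype(np.float32)).round().astype(np.int32)
        cv2.fillConvexPoly(m,h,1)
    return cv2.resize(m.astype(np.float32),(640,480),interpolation=cv2.INTER_AREA)
def fit(items,x0,z0=0,parts=PARTS):
    # items: list of (calib,mask)
    def cost(p):
        t=0
        for c,m in items:
            s=sil(c,p[0],p[1],z0,parts); t+=1-np.minimum(s,m).sum()/np.maximum(s,m).sum()
        return t
    r=minimize(cost,x0,method='Nelder-Mead',options=dict(initial_simplex=[x0,[x0[0]+.01,x0[1]],[x0[0],x0[1]+.01]],xatol=2e-4,fatol=1e-4))
    return r.x,r.fun/len(items)
E
python3 - <<'E'
from h import *
import pickle
D={}
for n in('scene','side'):
    ctrl.get_image(n); c=ctrl.calibration(n)
    for l in('tumbler_red','tumbler_yellow','tumbler_green','tumbler_blue','tray_grey','tea_tin','carton','bottle','stapler','mouse','calculator','tape_roll','note_block'):
        r=ctrl.cut_out(n,l); D[n,l]=r
        for q in r:
            if q['score']<.2: continue
            x,y,w,h=q['rect']; print(n,l,round(q['score'],2),q['rect'],back(c,(x+w/2,y+h*.8),.0).round(3)[:2])
pickle.dump(D,open('d.pkl','wb'))
print(ctrl.get_state()['time'])
E
```

```text
scene tumbler_red 0.74 [194.3, 237.4, 43.5, 55.2] [ 0.64 -0.17]
scene tumbler_yellow 0.98 [260.2, 190.2, 31.5, 47.3] [ 0.437 -0.109]
scene tumbler_green 0.89 [506.4, 301.1, 45.8, 56.9] [0.688 0.414]
scene tumbler_green 0.74 [331.0, 258.2, 36.4, 58.2] [0.648 0.092]
scene tumbler_green 0.74 [422.1, 183.0, 33.9, 54.5] [0.352 0.239]
scene tumbler_green 0.73 [362.1, 303.1, 44.6, 65.3] [0.76  0.173]
scene tumbler_blue 0.62 [376.5, 208.6, 39.2, 49.9] [0.455 0.156]
scene tray_grey 0.73 [119.6, 197.3, 91.1, 55.0] [ 0.538 -0.325]
scene tray_grey 0.65 [282.9, 195.4, 31.3, 77.2] [ 0.528 -0.035]
scene tea_tin 0.83 [474.0, 222.9, 53.9, 77.8] [0.529 0.369]
scene carton 0.74 [273.0, 272.9, 44.9, 85.4] [0.761 0.02 ]
scene bottle 0.59 [281.1, 193.9, 33.5, 80.2] [ 0.532 -0.035]
scene bottle 0.36 [454.0, 257.0, 82.4, 62.7] [0.597 0.357]
scene stapler 0.67 [432.8, 312.5, 45.8, 76.9] [0.776 0.291]
scene mouse 0.55 [310.2, 208.2, 34.1, 29.7] [0.427 0.003]
scene calculator 0.7 [124.6, 274.7, 64.5, 64.0] [ 0.779 -0.229]
scene tape_roll 0.64 [369.7, 259.5, 28.0, 27.9] [0.569 0.145]
scene note_block 0.64 [227.
[... 467 characters left out ...]
 31.9, 46.0] [0.347 0.22 ]
side tumbler_blue 0.71 [346.4, 228.7, 35.0, 39.0] [0.468 0.132]
side tray_grey 0.71 [283.6, 151.4, 61.6, 38.2] [ 0.515 -0.267]
side tea_tin 0.95 [337.5, 269.5, 41.0, 67.3] [0.536 0.348]
side tea_tin 0.48 [268.2, 224.9, 28.7, 41.3] [0.658 0.088]
side carton 0.62 [214.7, 186.0, 38.9, 67.6] [ 0.768 -0.01 ]
side bottle 0.68 [302.4, 171.8, 24.9, 63.7] [ 0.553 -0.051]
side stapler 0.61 [225.0, 291.5, 61.2, 12.1] [0.739 0.237]
side mouse 0.94 [353.1, 211.8, 43.4, 25.4] [0.411 0.021]
side tape_roll 0.92 [315.9, 258.7, 24.0, 20.1] [0.564 0.173]
side note_block 0.59 [294.4, 193.0, 8.7, 15.7] [ 0.581 -0.145]
side note_block 0.44 [304.4, 172.3, 19.7, 60.4] [ 0.553 -0.062]
1.55
```

Look-alikes for tumbler_green: scene pixels (351,285) y≈0.085, (382,335) y≈0.16, (438,208) y≈0.23, (528,330) y≈0.41. The robot's right is −y, so the choice is (351,285).

Run:
```python
from h import *
import pickle
D=pickle.load(open('d.pkl','rb'))
cs={n:ctrl.calibration(n) for n in('scene','side')}
bgr={n:cv2.imread(f'pics/{n}0.png') for n in cs}
def m(n,l,i): return D[n,l][i]['pixels'].astype(np.float32)
for l,i,j,x0 in(('tumbler_red',0,0,(.65,-.18)),('tumbler_green',1,1,(.65,.085)),('tumbler_blue',0,0,(.46,.14)),('tumbler_yellow',0,0,(.44,-.11)),('tumbler_green',3,0,(.77,.16))):
    a=[(cs['scene'],m('scene',l,i))];b=[(cs['side'],m('side',l,j))]
    for it in(a,b,a+b):
        x,f=fit(it,list(x0)); print(l,x.round(4),round(f,3))
    for n in cs:
        for p in PARTS:
            h=cv2.convexHull(proj(cs[n],pts(*x,p)).astype(np.float32)).round().astype(np.int32); cv2.polylines(bgr[n],[h],1,(255,0,255),1)
# tray
def tsil(c,p):
    h=[]
    co,si=np.cos(p[2]),np.sin(p[2])
    P=[[p[0]+co*a-si*b,p[1]+si*a+co*b,z] for a in(-.075,.075) for b in(-.075,.075) for z in(0,.018)]
    mm=np.zeros((1920,2560),np.uint8);cv2.fillConvexPoly(mm,cv2.convexHull(((proj(c,P)+.5)*4-.5).astype(np.float32)).round().astype(np.int32),1)
    return cv2.resize(mm.astype(np.float32),(640,480),interpolation=cv2.INTER_AREA)
it=[(cs['scene'],m('scene','tray_grey',0)),(cs['side'],m('side','tray_grey',0))]
def cost(p):
    return sum(1-np.minimum(tsil(c,p),k).sum()/np.maximum(tsil(c,p),k).sum() for c,k in it)
for y0 in(0,.3,-.3):
    r=minimize(cost,[.53,-.29,y0],method='Nelder-Mead',options=dict(initial_simplex=[[.53,-.29,y0],[.54,-.29,y0],[.53,-.28,y0],[.53,-.29,y0+.2]])); print('tray',r.x.round(4),r.fun/2)
for n in cs: cv2.imwrite(f'pics/{n}fit.png',cv2.resize(bgr[n][160:360,100:500],(800,400)) if n=='side' else cv2.resize(bgr[n][170:370,100:500],(800,400)))
```

```text
tumbler_red [ 0.6517 -0.1637] 0.035
tumbler_red [ 0.6563 -0.1558] 0.068
tumbler_red [ 0.6549 -0.1624] 0.078
tumbler_green [0.653  0.0927] 0.044
tumbler_green [0.6556 0.0993] 0.083
tumbler_green [0.6545 0.0933] 0.084
tumbler_blue [0.4777 0.1527] 0.051
tumbler_blue [0.479  0.1585] 0.084
tumbler_blue [0.4777 0.1529] 0.076
tumbler_yellow [ 0.4496 -0.1025] 0.363
tumbler_yellow [ 0.4571 -0.0902] 0.223
tumbler_yellow [ 0.456  -0.0981] 0.317
tumbler_green [0.7694 0.1647] 0.057
tumbler_green [0.7697 0.1706] 0.048
tumbler_green [0.7697 0.1655] 0.075
tray [ 0.4932 -0.3468  1.6732] 0.10664558410644531
tray [ 0.4926 -0.3482  1.6788] 0.10692176222801208
tray [ 0.493  -0.3476  0.1159] 0.10561865568161011
```

View pics/scenefit.png

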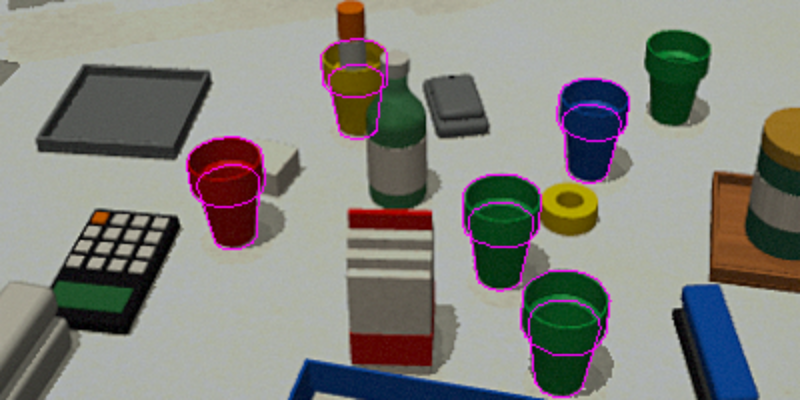

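View pics/sidefit.png

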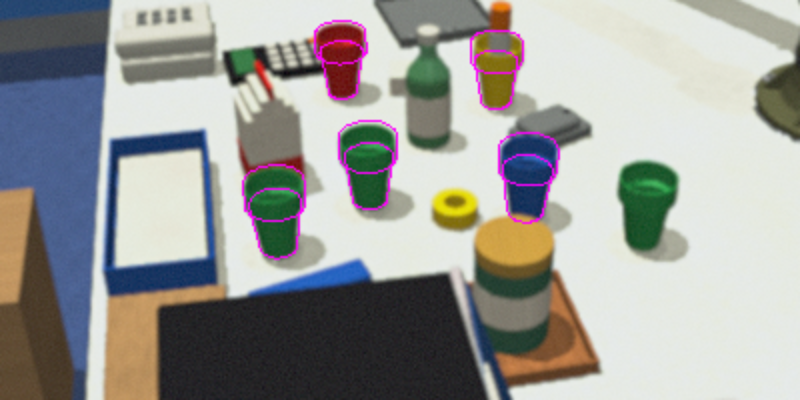

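Run:
```python
from h import *
s=ctrl.get_state();R=cv2.Rodrigues(s['tool_rot'])[0];print(R.round(3),s['position'].round(4),s['joint_positions'].round(3))
c=ctrl.calibration('wrist');Rc=cv2.Rodrigues(c['rvec'])[0];o=-Rc.T@c['tvec']
print('cam in tool',(R.T@(o-s['position'])).round(4));print((Rc@R).round(3))
print('tcp px',proj(c,[s['position']]), proj(c,[s['position']+R@[0,0,.1]]))
cs=ctrl.calibration('scene')
for u in((95,205),(10,270),(132,368),(50,160)):print(u,back(cs,u,0).round(3))
d=ctrl.calibration('side')
for u in((219,140),(317,130)):print(u,back(d,u,0).round(3))
print(back(cs,(88,150),.2),)
```

```text
[[ 0.892  0.452 -0.   ]
 [ 0.452 -0.892 -0.   ]
 [-0.     0.    -1.   ]] [ 0.2937 -0.5799  0.215 ] [ 1.116  0.321 -0.07   1.451  0.023  1.371 -0.057]
cam in tool [ 6.940e-02  1.000e-04 -1.689e-01]
[[ 0.     1.    -0.001]
 [-0.966 -0.    -0.257]
 [-0.257  0.001  0.966]]
tcp px [[315.61697645 284.50245784]] [[315.70579935 235.88498948]]
(95, 205) [ 0.439 -0.55   0.   ]
(10, 270) [ 0.7   -0.592  0.   ]
(132, 368) [ 0.88  -0.225  0.   ]
(50, 160) [ 0.26  -0.791  0.   ]
(219, 140) [ 0.774 -0.611  0.   ]
(317, 130) [ 0.439 -0.625  0.   ]
[ 0.53621942 -0.4599345   0.2       ]
```

```bash
cat >> h.py <<'E'
def plan(*wps):
    # wps (x,y,z,yaw of tool x) -> turn about tool z, shift in tool axes
    s=ctrl.get_state();R=cv2.Rodrigues(s['tool_rot'])[0];p=s['position'];yaw=np.arctan2(R[1,0],R[0,0])
    print('t',round(s['time'],2),'pos',p.round(4),'yaw',yaw.round(4),'tilt',np.degrees(np.arccos(-R[2,2])).round(2),'w',s['grip_width'].round(3) if hasattr(s['grip_width'],'round') else s['grip_width'],'q',s['joint_positions'].round(2))
    for w in wps:
        print(w,'turn z',round(-(w[3]-yaw),4),'shift',(R.T@(np.array(w[:3])-p)).round(4))
E
python3 - <<'E'
from h import *
plan((.37,-.42,.26,.2),(.653,-.163,.24,0))
E
```

```text
t 1.55 pos [ 0.2937 -0.5799  0.215 ] yaw 0.4688 tilt 0.0 w 1.0017390651505895 q [ 1.12  0.32 -0.07  1.45  0.02  1.37 -0.06]
(0.37, -0.42, 0.26, 0.2) turn z 0.2688 shift [ 0.1403 -0.1081 -0.045 ]
(0.653, -0.163, 0.24, 0) turn z 0.4688 shift [ 0.5089 -0.2095 -0.025 ]
```

>>> step_arm(
  plan=[
    [[0,0,0.05],[0.035,-0.027,-0.02],0],
    [[0,0,0.1],[0.07,-0.054,-0.045],0],
    [[0,0,0.18],[0.12,-0.085,-0.045],0],
    [[0,0,0.26],[0.175,-0.108,-0.045],0],
    [[0,0,0.33],[0.23,-0.125,-0.045],0],
    [[0,0,0.4],[0.285,-0.143,-0.04],0],
    [[0,0,0.45],[0.34,-0.16,-0.035],0],
    [[0,0,0.469],[0.4,-0.178,-0.03],0],
    [[0,0,0.469],[0.455,-0.194,-0.025],0],
    [[0,0,0.469],[0.509,-0.21,-0.025],0],
  ],
)

```text
time: 2.8
position: [0.6539, -0.1613, 0.2395]
tool_rot: [3.141, -0.001, -0.001]
ft_force: [1.4, -0.5, 0.1]
grip_width: 0.998
```

Run:
```python
from h import *
plan((.653,-.163,.24,0))
c=ctrl.calibration('wrist');im=ctrl.get_image('wrist')
r=ctrl.cut_out('wrist','tumbler_red');print([(q['score'],q['rect']) for q in r])
b=im[:,:,::-1].copy()
x,f=fit([(c,r[0]['pixels'].astype(np.float32))],[.653,-.163]);print(x,f)
for p in PARTS: cv2.polylines(b,[cv2.convexHull(proj(c,pts(*x,p)).astype(np.float32)).round().astype(np.int32)],1,(255,0,255),1)
cv2.imwrite('pics/w1.png',b)
```

```text
t 2.8 pos [ 0.6539 -0.1613  0.2395] yaw -0.0003 tilt 0.03 w 0.9984174632073748 q [ 0.46  0.38 -0.36  1.34  0.13  1.44 -1.46]
(0.653, -0.163, 0.24, 0) turn z -0.0003 shift [-0.0009  0.0017 -0.0005]
[(0.77, [285.1, 185.0, 75.3, 75.2])]
[ 0.65323912 -0.1669994 ] 0.0238492488861084
```

View pics/w1.png

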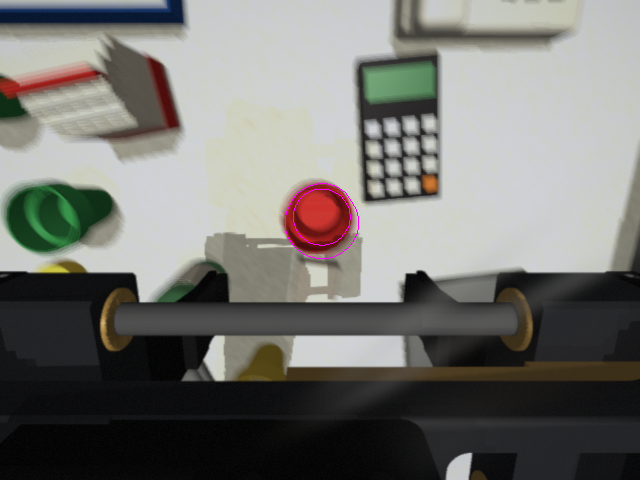

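```bash
cat >> h.py <<'E'
HUE={'red':(175,6),'green':(50,85),'blue':(105,125),'yellow':(18,32)}
def wfit(col,x0,name,z0=0,cam='wrist',smin=110):
    c=ctrl.calibration(cam);im=ctrl.get_image(cam);b=im[:,:,::-1].copy()
    h=cv2.cvtColor(b,cv2.COLOR_BGR2HSV);lo,hi=HUE[col]
    H=h[...,0];m=((H>=lo)&(H<=hi)) if lo<hi else ((H>=lo)|(H<=hi))
    m=(m&(h[...,1]>smin)&(h[...,2]>25)).astype(np.uint8)
    near=cv2.dilate((sil(c,x0[0],x0[1],z0)>0).astype(np.uint8),np.ones((31,31)))
    n,lab,st,_=cv2.connectedComponentsWithStats(m)
    k=max(range(1,n),key=lambda i:(near[lab==i]>0).sum()); m=(lab==k).astype(np.uint8)
    m=cv2.morphologyEx(m,cv2.MORPH_CLOSE,np.ones((5,5)))
    cn,_=cv2.findContours(m,cv2.RETR_EXTERNAL,cv2.CHAIN_APPROX_NONE);m=cv2.drawContours(m*0,cn,-1,1,-1)
    x,f=fit([(c,m.astype(np.float32))],list(x0),z0)
    cv2.drawContours(b,cn,-1,(255,255,0),1)
    for p in PARTS: cv2.polylines(b,[cv2.convexHull(proj(c,pts(*x,p,z0)).astype(np.float32)).round().astype(np.int32)],1,(255,0,255),1)
    cv2.imwrite(name,b);print(cam,col,x.round(4),round(f,3));return x
E
python3 - <<'E'
from h import *
wfit('red',[.653,-.163],'pics/w2.png'); wfit('red',[.653,-.163],'pics/s2.png',cam='scene');wfit('red',[.653,-.163],'pics/d2.png',cam='side')
wfit('green',[.6535,.094],'pics/s3.png',cam='scene');wfit('green',[.6535,.094],'pics/d3.png',cam='side')
wfit('blue',[.478,.153],'pics/s4.png',cam='scene');wfit('blue',[.478,.153],'pics/d4.png',cam='side')
plan((.653,-.163,.24,0))
E
```

```text
wrist red [ 0.6527 -0.1674] 0.056
scene red [ 0.6524 -0.1648] 0.054
side red [ 0.6579 -0.161 ] 0.165
scene green [0.6532 0.0932] 0.074
side green [0.6562 0.0925] 0.2
scene blue [0.4752 0.154 ] 0.075
side blue [0.4739 0.1474] 0.204
t 3.25 pos [ 0.6521 -0.1646  0.2403] yaw -0.003 tilt 0.07 w 0.9983469392004745 q [ 0.47  0.38 -0.35  1.34  0.13  1.44 -1.45]
(0.653, -0.163, 0.24, 0) turn z -0.003 shift [ 0.0009 -0.0016  0.0003]
```

View pics/w2.png

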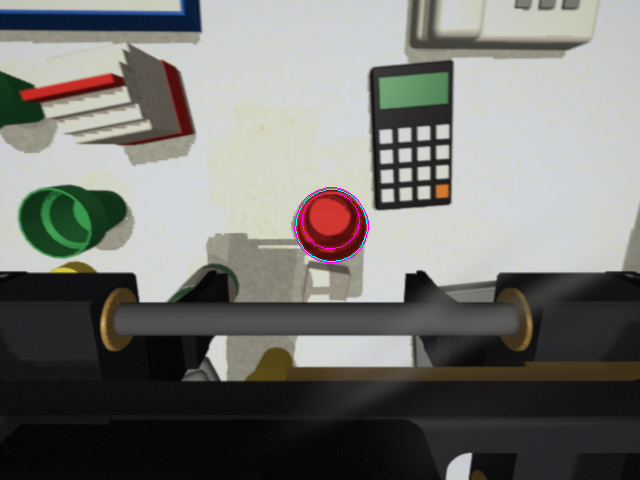

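Run:
```python
from h import *
wfit('red',[.653,-.165],'pics/w3.png');wfit('red',[.653,-.165],'pics/w3.png')
plan((.6525,-.1665,.078,0),(.6525,-.1665,.13,0))
```

```text
wrist red [ 0.6526 -0.1669] 0.047
wrist red [ 0.6525 -0.1668] 0.049
t 3.35 pos [ 0.6523 -0.164   0.2403] yaw -0.0023 tilt 0.05 w 1.0050849460219857 q [ 0.47  0.38 -0.35  1.34  0.13  1.44 -1.45]
(0.6525, -0.1665, 0.078, 0) turn z -0.0023 shift [1.000e-04 2.400e-03 1.623e-01]
(0.6525, -0.1665, 0.13, 0) turn z -0.0023 shift [1.000e-04 2.400e-03 1.103e-01]
```

>>> step_arm(
  plan=[
    [[0,0,0],[0,0.002,0.03],0],
    [[0,0,0],[0,0.002,0.065],0],
    [[0,0,0],[0,0.002,0.1],0],
    [[0,0,0],[0,0.002,0.13],0],
    [[0,0,0],[0,0.002,0.15],0],
    [[0,0,0],[0,0.002,0.162],0],
    [[0,0,0],[0,0.002,0.162],0],
    [[0,0,0],[0,0.002,0.162],0],
    [[0,0,0],[0,0.002,0.162],255],
    [[0,0,0],[0,0.002,0.162],255],
  ],
  squeeze=15,
)

```text
time: 4.6
position: [0.6533, -0.1646, 0.0787]
tool_rot: [3.141, -0.0, 0.002]
ft_force: [-0.2, -0.0, 0.7]
grip_width: 0.853
```

>>> step_arm(
  plan=[
    [[0,0,0],[0,0,0],255],
    [[0,0,0],[0,0,0],255],
    [[0,0,0],[0,0,0],255],
    [[0,0,0],[0,0,-0.01],255],
    [[0,0,0],[0,0,-0.03],255],
    [[0,0,0],[0,0,-0.06],255],
    [[0,0,0],[0,0,-0.095],255],
    [[0,0,0],[0,0,-0.13],255],
    [[0,0,0],[0,0,-0.155],255],
    [[0,0,0],[0,0,-0.17],255],
  ],
)

```text
time: 5.85
position: [0.6535, -0.1644, 0.251]
tool_rot: [3.141, 0.0, 0.005]
ft_force: [0.4, 0.0, -1.3]
grip_width: 0.765
```

Run:
```python
from h import *
plan((.493,-.347,.248,0),(.493,-.347,.12,0))
c=ctrl.calibration('wrist');im=ctrl.get_image('wrist');cv2.imwrite('pics/w5.png',im[:,:,::-1])
```

```text
t 5.85 pos [ 0.6535 -0.1644  0.251 ] yaw 0.0 tilt 0.19 w 0.764697779952133 q [ 0.47  0.38 -0.36  1.32  0.13  1.46 -1.45]
(0.493, -0.347, 0.248, 0) turn z 0.0 shift [-0.1605  0.1826  0.0026]
(0.493, -0.347, 0.12, 0) turn z 0.0 shift [-0.1609  0.1825  0.1306]
```

View pics/w5.png

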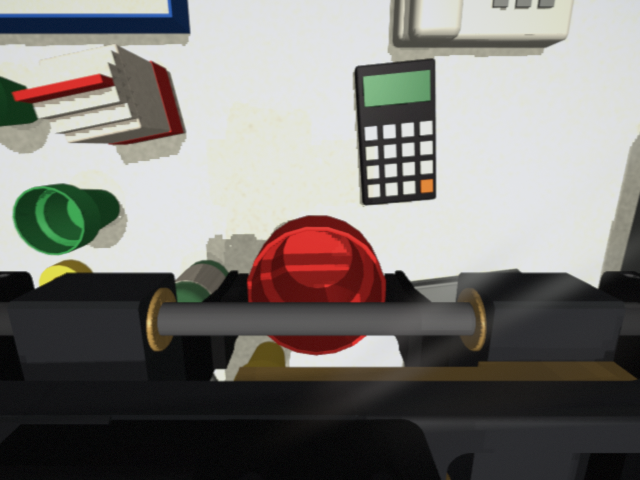

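>>> step_arm(
  plan=[
    [[0,0,0],[-0.01,0.011,0],255],
    [[0,0,0],[-0.03,0.034,0],255],
    [[0,0,0],[-0.055,0.062,0],255],
    [[0,0,0],[-0.08,0.091,0],255],
    [[0,0,0],[-0.105,0.119,0],255],
    [[0,0,0],[-0.13,0.148,0],255],
    [[0,0,0],[-0.15,0.171,0],255],
    [[0,0,0],[-0.161,0.183,0],255],
    [[0,0,0],[-0.161,0.183,0],255],
    [[0,0,0],[-0.161,0.183,0],255],
  ],
)

```text
time: 7.15
position: [0.4928, -0.3459, 0.2476]
tool_rot: [-3.14, -0.003, -0.0]
ft_force: [0.5, 0.1, -0.8]
grip_width: 0.763
```

Run:
```python
from h import *
plan((.493,-.347,.086,0),(.493,-.347,.12,0))
c=ctrl.calibration('wrist');im=ctrl.get_image('wrist').copy()
for z in(.018,):
  for yaw in (.116,):
    co,si=np.cos(yaw),np.sin(yaw)
    P=[[.493+co*a-si*b,-.347+si*a+co*b,z] for a,b in((-.075,-.075),(.075,-.075),(.075,.075),(-.075,.075))]
    cv2.polylines(im,[proj(c,P).round().astype(np.int32)],1,(255,0,255),1)
cv2.imwrite('pics/w6.png',im[:,:,::-1])
im=ctrl.get_image('side');cv2.imwrite('pics/d6.png',im[:,:,::-1])
```

```text
t 7.15 pos [ 0.4928 -0.3459  0.2476] yaw 0.002 tilt 0.07 w 0.7627717122405187 q [ 0.78  0.22 -0.25  1.52  0.05  1.41 -1.04]
(0.493, -0.347, 0.086, 0) turn z 0.002 shift [1.000e-04 1.300e-03 1.616e-01]
(0.493, -0.347, 0.12, 0) turn z 0.002 shift [1.000e-04 1.200e-03 1.276e-01]
```

View pics/w6.png

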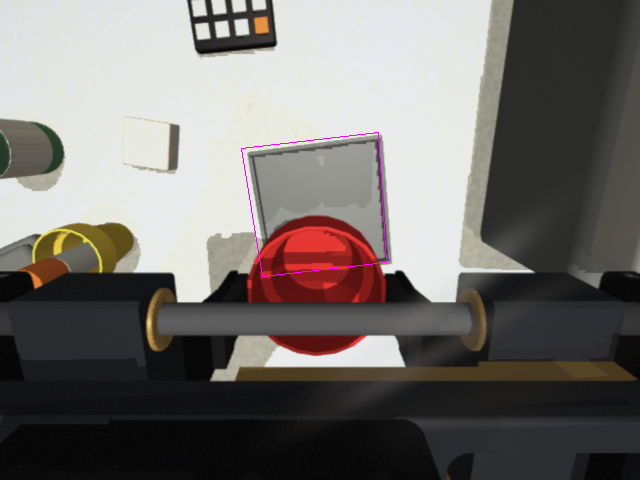

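View pics/d6.png

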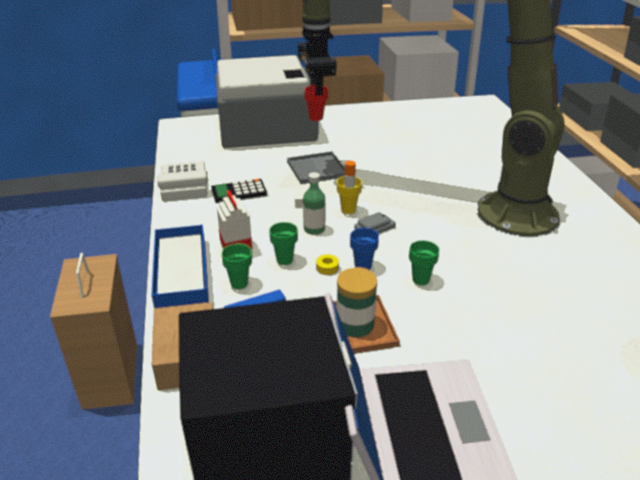

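>>> step_arm(
  plan=[
    [[0,0,0],[0,0.001,0.02],255],
    [[0,0,0],[0,0.001,0.05],255],
    [[0,0,0],[0,0.001,0.085],255],
    [[0,0,0],[0,0.001,0.115],255],
    [[0,0,0],[0,0.001,0.138],255],
    [[0,0,0],[0,0.001,0.151],255],
    [[0,0,0],[0,0.001,0.157],255],
    [[0,0,0],[0,0.001,0.16],255],
    [[0,0,0],[0,0.001,0.162],255],
    [[0,0,0],[0,0.001,0.164],255],
  ],
)

```text
time: 8.5
position: [0.4922, -0.3489, 0.0846]
tool_rot: [3.141, -0.0, 0.001]
ft_force: [-0.7, -0.6, -1.2]
grip_width: 0.765
```

>>> step_arm(
  plan=[
    [[0,0,0],[0,0,0],255],
    [[0,0,0],[0,0,0],255],
    [[0,0,0],[0,0,0],255],
    [[0,0,0],[0,0,0],255],
    [[0,0,0],[0,0,0],255],
    [[0,0,0],[0,0,0],255],
    [[0,0,0],[0,0,0],255],
    [[0,0,0],[0,0,0],255],
    [[0,0,0],[0,0,0],255],
    [[0,0,0],[0,0,0],255],
  ],
)

```text
time: 9.75
position: [0.4918, -0.3486, 0.084]
tool_rot: [3.141, -0.0, -0.0]
ft_force: [0.3, -0.7, -1.2]
grip_width: 0.767
```

>>> step_arm(
  plan=[
    [[0,0,0],[0,0,0.001],255],
    [[0,0,0],[0,0,0.002],255],
    [[0,0,0],[0,0,0.002],255],
    [[0,0,0],[0,0,0.002],255],
    [[0,0,0],[0,0,0.002],255],
    [[0,0,0],[0,0,0.002],255],
    [[0,0,0],[0,0,0.002],255],
    [[0,0,0],[0,0,0.002],255],
    [[0,0,0],[0,0,0.002],255],
    [[0,0,0],[0,0,0.002],255],
  ],
)

```text
time: 11.0
position: [0.4925, -0.3487, 0.0832]
tool_rot: [3.141, -0.0, 0.002]
ft_force: [-1.3, 0.8, 5.2]
grip_width: 0.763
```

>>> step_arm(
  plan=[
    [[0,0,0],[0,0,0],0],
    [[0,0,0],[0,0,0],0],
    [[0,0,0],[0,0,0],0],
    [[0,0,0],[0,0,0],0],
    [[0,0,0],[0,0,-0.01],0],
    [[0,0,0],[0,0,-0.03],0],
    [[0,0,0],[0,0,-0.06],0],
    [[0,0,0],[0,0,-0.1],0],
    [[0,0,0],[0,0,-0.14],0],
    [[0,0,0],[0,0,-0.17],0],
  ],
)

```text
time: 12.25
position: [0.4925, -0.3488, 0.2561]
tool_rot: [3.139, -0.0, 0.005]
ft_force: [0.5, -0.3, -0.2]
grip_width: 1.0
```

Run:
```python
from h import *
x=wfit('red',[.492,-.349],'pics/w7.png',z0=.005)
x=wfit('red',[.492,-.349],'pics/w7.png',z0=.005)
plan((.6535,.096,.25,0),(.6,-.12,.26,0))
```

```text
wrist red [ 0.4914 -0.3505] 0.022
wrist red [ 0.4921 -0.3506] 0.032
t 12.35 pos [ 0.4939 -0.3497  0.2582] yaw -0.0001 tilt 0.55 w 1.0000372859208346 q [ 0.78  0.21 -0.25  1.51  0.05  1.42 -1.04]
(0.6535, 0.096, 0.25, 0) turn z -0.0001 shift [ 0.1594 -0.4458  0.007 ]
(0.6, -0.12, 0.26, 0) turn z -0.0001 shift [ 0.106  -0.2297 -0.0022]
```

View pics/w7.png

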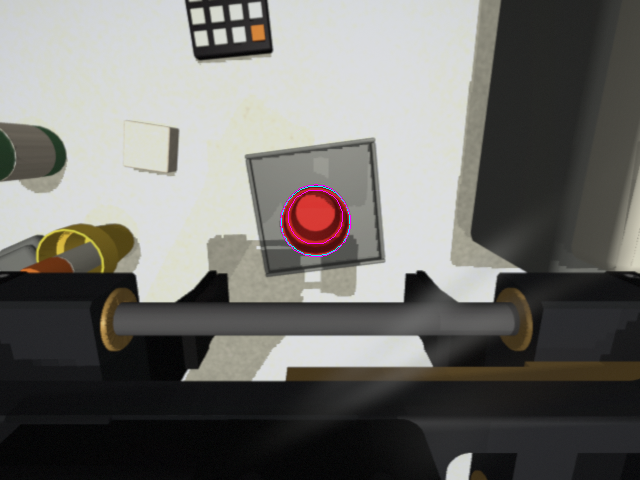

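>>> step_arm(
  plan=[
    [[0,0,0],[0.015,-0.03,0],0],
    [[0,0,0],[0.035,-0.08,0],0],
    [[0,0,0],[0.055,-0.135,0],0],
    [[0,0,0],[0.075,-0.19,0],0],
    [[0,0,0],[0.095,-0.245,0.001],0],
    [[0,0,0],[0.115,-0.3,0.003],0],
    [[0,0,0],[0.132,-0.355,0.005],0],
    [[0,0,0],[0.148,-0.405,0.007],0],
    [[0,0,0],[0.159,-0.444,0.007],0],
    [[0,0,0],[0.159,-0.444,0.007],0],
  ],
)

```text
time: 13.6
position: [0.6502, 0.101, 0.2447]
tool_rot: [-3.139, -0.012, 0.001]
ft_force: [-0.5, -0.2, 0.2]
grip_width: 1.002
```

Run:
```python
from h import *
for _ in range(4): x=wfit('green',[.6535,.094],'pics/w8.png')
plan((x[0],x[1],.0785,0),(x[0],x[1],.0785,1.57))
```

```text
wrist green [0.652  0.0909] 0.083
wrist green [0.6521 0.0907] 0.077
wrist green [0.6526 0.0916] 0.073
wrist green [0.6527 0.0911] 0.073
t 13.8 pos [0.651  0.0933 0.2449] yaw -0.0026 tilt 0.08 w 1.00073650110769 q [ 0.2   0.37 -0.51  1.37  0.18  1.45 -1.88]
(np.float64(0.6527403781414032), np.float64(0.09108112478256228), 0.0785, 0) turn z -0.0026 shift [0.0018 0.002  0.1665]
(np.float64(0.6527403781414032), np.float64(0.09108112478256228), 0.0785, 1.57) turn z -1.5726 shift [0.0018 0.002  0.1665]
```

View pics/w8.png

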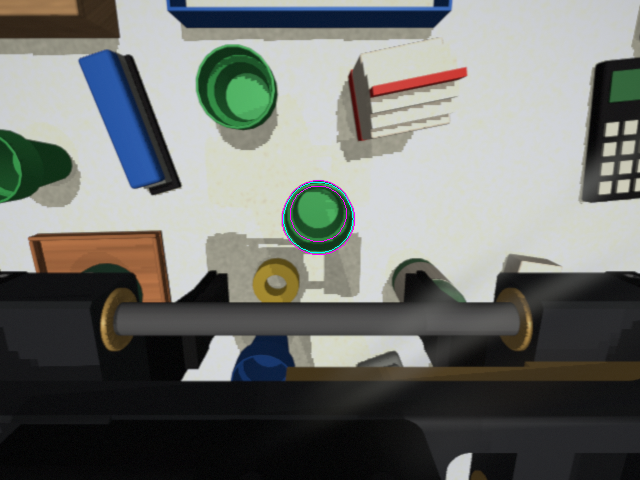

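>>> step_arm(
  plan=[
    [[0,0,0],[0.001,0.002,0.03],0],
    [[0,0,0],[0.001,0.002,0.065],0],
    [[0,0,0],[0.001,0.002,0.1],0],
    [[0,0,0],[0.001,0.002,0.132],0],
    [[0,0,0],[0.001,0.002,0.153],0],
    [[0,0,0],[0.001,0.002,0.166],0],
    [[0,0,0],[0.001,0.002,0.166],0],
    [[0,0,0],[0.001,0.002,0.166],0],
    [[0,0,0],[0.001,0.002,0.166],255],
    [[0,0,0],[0.001,0.002,0.166],255],
  ],
)

```text
time: 15.05
position: [0.6523, 0.0935, 0.0797]
tool_rot: [3.142, -0.0, 0.002]
ft_force: [-0.6, -0.4, 0.4]
grip_width: 0.854
```

>>> step_arm(
  plan=[
    [[0,0,0],[0,0,0],255],
    [[0,0,0],[0,0,0],255],
    [[0,0,0],[0,0,0],255],
    [[0,0,0],[0,0,-0.01],255],
    [[0,0,0],[0,0,-0.03],255],
    [[0,0,0],[0,0,-0.06],255],
    [[0,0,0],[0,0,-0.1],255],
    [[0,0,0],[0,0,-0.14],255],
    [[0,0,0],[0,0,-0.165],255],
    [[0,0,0],[0,0,-0.18],255],
  ],
)

```text
time: 16.3
position: [0.6524, 0.0939, 0.2619]
tool_rot: [-3.141, -0.0, -0.005]
ft_force: [0.2, -0.1, -1.8]
grip_width: 0.764
```

Run:
```python
from h import *
plan((.4925,-.349,.258,0))
im=ctrl.get_image('wrist');cv2.imwrite('pics/w9.png',im[:,:,::-1])
```

```text
t 16.3 pos [0.6524 0.0939 0.2619] yaw 0.0001 tilt 0.19 w 0.7642410564891606 q [ 0.2   0.36 -0.51  1.34  0.18  1.48 -1.87]
(0.4925, -0.349, 0.258, 0) turn z 0.0001 shift [-0.16    0.4429  0.0032]
```

View pics/w9.png

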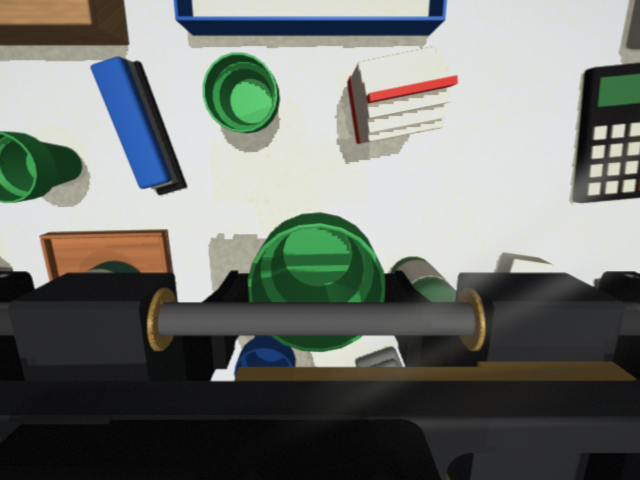

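>>> step_arm(
  plan=[
    [[0,0,0],[-0.008,0.02,0],255],
    [[0,0,0],[-0.022,0.06,0],255],
    [[0,0,0],[-0.04,0.11,0],255],
    [[0,0,0],[-0.058,0.16,0],255],
    [[0,0,0],[-0.076,0.21,0],255],
    [[0,0,0],[-0.094,0.26,0],255],
    [[0,0,0],[-0.112,0.31,0],255],
    [[0,0,0],[-0.13,0.36,0],255],
    [[0,0,0],[-0.145,0.405,0],255],
    [[0,0,0],[-0.156,0.434,0],255],
  ],
)

```text
time: 17.6
position: [0.4918, -0.3444, 0.2571]
tool_rot: [-3.141, 0.008, 0.006]
ft_force: [-0.0, 0.1, -1.5]
grip_width: 0.76
```

Run:
```python
from h import *
import time
im=ctrl.get_image('wrist');im=ctrl.get_image('wrist');im=ctrl.get_image('wrist')
plan((.4925,-.349,.113,0))
```

```text
t 17.75 pos [ 0.4924 -0.3435  0.2571] yaw -0.0064 tilt 0.2 w 0.7568846246510303 q [ 0.78  0.21 -0.26  1.51  0.06  1.43 -1.05]
(0.4925, -0.349, 0.113, 0) turn z -0.0064 shift [0.0006 0.0057 0.1441]
```

>>> step_arm(
  plan=[
    [[0,0,0],[0,0.003,0.01],255],
    [[0,0,0],[0,0.005,0.03],255],
    [[0,0,0],[0,0.005,0.055],255],
    [[0,0,0],[0,0.005,0.08],255],
    [[0,0,0],[0,0.005,0.1],255],
    [[0,0,0],[0,0.005,0.115],255],
    [[0,0,0],[0,0.005,0.125],255],
    [[0,0,0],[0,0.005,0.132],255],
    [[0,0,0],[0,0.005,0.137],255],
    [[0,0,0],[0,0.005,0.14],255],
  ],
)

```text
time: 19.0
position: [0.4959, -0.3458, 0.119]
tool_rot: [3.141, -0.0, 0.001]
ft_force: [-0.4, 0.1, -0.8]
grip_width: 0.76
```

Run:
```python
from h import *
im=ctrl.get_image('side');im2=ctrl.get_image('scene');w=ctrl.get_image('wrist')
plan((.4925,-.349,.113,0))
print(ctrl.get_state()['ft_force'])
o=np.hstack([cv2.resize(im[90:190,260:380],(480,400)),cv2.resize(im2[130:280,100:220],(320,400))])
cv2.imwrite('pics/c10.png',o[:,:,::-1]);cv2.imwrite('pics/w10.png',w[:,:,::-1])
```

```text
t 19.15 pos [ 0.4958 -0.3457  0.1191] yaw -0.0003 tilt 0.02 w 0.7569371621805511 q [ 0.78  0.3  -0.26  1.68  0.08  1.17 -1.07]
(0.4925, -0.349, 0.113, 0) turn z -0.0003 shift [-0.0033  0.0033  0.0061]
[-0.30411914 -0.54575569 -0.77226016]
```

View pics/c10.png

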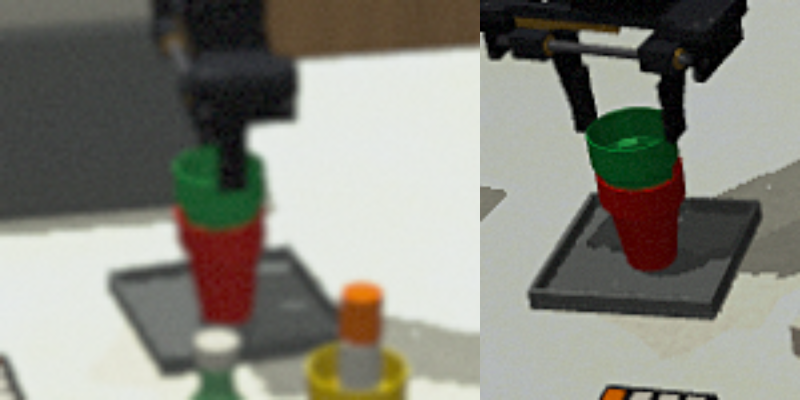

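>>> step_arm(
  plan=[
    [[0,0,0],[-0.001,0.001,0],255],
    [[0,0,0],[-0.002,0.002,0],255],
    [[0,0,0],[-0.003,0.003,0],255],
    [[0,0,0],[-0.003,0.003,0.001],255],
    [[0,0,0],[-0.003,0.003,0.002],255],
    [[0,0,0],[-0.003,0.003,0.003],255],
    [[0,0,0],[-0.003,0.003,0.004],255],
    [[0,0,0],[-0.003,0.003,0.005],255],
    [[0,0,0],[-0.003,0.003,0.005],255],
    [[0,0,0],[-0.003,0.003,0.005],255],
  ],
)

```text
time: 20.4
position: [0.4928, -0.3486, 0.114]
tool_rot: [3.141, -0.0, 0.0]
ft_force: [-0.3, -0.3, -1.4]
grip_width: 0.762
```

>>> step_arm(
  plan=[
    [[0,0,0],[0,0,0.001],255],
    [[0,0,0],[0,0,0.001],255],
    [[0,0,0],[0,0,0.001],255],
    [[0,0,0],[0,0,0.002],255],
    [[0,0,0],[0,0,0.002],255],
    [[0,0,0],[0,0,0.002],255],
    [[0,0,0],[0,0,0.002],255],
    [[0,0,0],[0,0,0.002],255],
    [[0,0,0],[0,0,0.002],255],
    [[0,0,0],[0,0,0.002],255],
  ],
)

```text
time: 21.65
position: [0.4937, -0.3488, 0.1137]
tool_rot: [3.14, -0.0, 0.003]
ft_force: [-1.0, 1.3, 8.7]
grip_width: 0.757
```

>>> step_arm(
  plan=[
    [[0,0,0],[0,0,0],0],
    [[0,0,0],[0,0,0],0],
    [[0,0,0],[0,0,0],0],
    [[0,0,0],[0,0,0],0],
    [[0,0,0],[0,0,-0.01],0],
    [[0,0,0],[0,0,-0.03],0],
    [[0,0,0],[0,0,-0.06],0],
    [[0,0,0],[0,0,-0.1],0],
    [[0,0,0],[0,0,-0.135],0],
    [[0,0,0],[0,0,-0.15],0],
  ],
)

```text
time: 22.9
position: [0.494, -0.3491, 0.2661]
tool_rot: [3.138, -0.0, 0.007]
ft_force: [-0.1, -0.7, 0.2]
grip_width: 0.998
```

Run:
```python
from h import *
im=ctrl.get_image('side')
cv2.imwrite('pics/d11.png',cv2.resize(im[100:200,260:380],(480,400))[:,:,::-1])
B=[PARTS[0]]
import h; h.PARTS=B
for z in(.035,):
  h.sil.__defaults__=(B,4); h.fit.__defaults__=(0,B)
  wfit('green',[.4925,-.349],'pics/w11.png',z0=z)
plan((.478,.153,.24,0),(.6,-.1,.26,0))
```

```text
wrist green [ 0.4936 -0.3494] 0.054
t 23.0 pos [ 0.4937 -0.349   0.2645] yaw -0.0002 tilt 0.24 w 1.0005364624616784 q [ 0.79  0.21 -0.26  1.49  0.05  1.44 -1.04]
(0.478, 0.153, 0.24, 0) turn z -0.0002 shift [-0.0159 -0.5021  0.0231]
(0.6, -0.1, 0.26, 0) turn z -0.0002 shift [ 0.1062 -0.2491  0.0042]
```

View pics/d11.png

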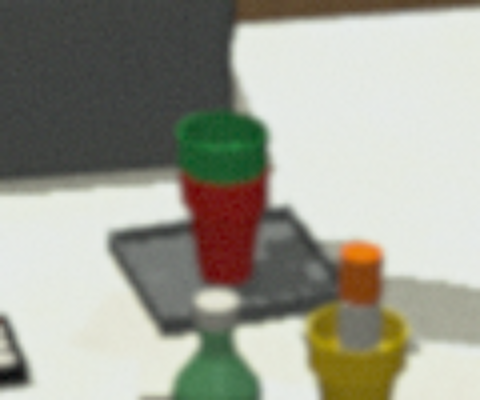

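View pics/w11.png

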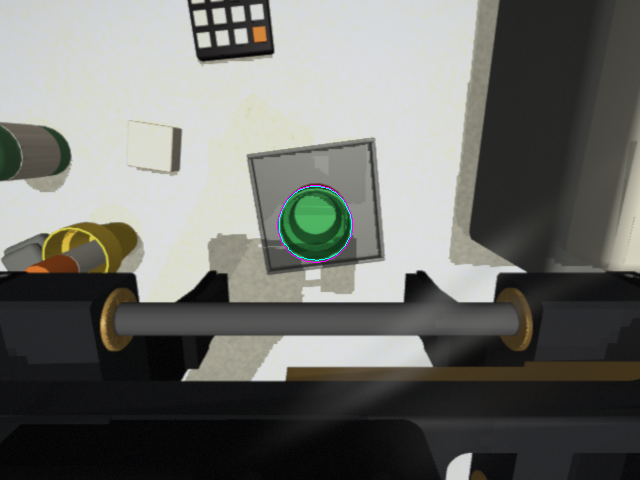

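>>> step_arm(
  plan=[
    [[0,0,0],[0.005,-0.03,0],0],
    [[0,0,0],[0.015,-0.085,0],0],
    [[0,0,0],[0.025,-0.145,0],0],
    [[0,0,0],[0.03,-0.205,0],0],
    [[0,0,0],[0.03,-0.265,0],0],
    [[0,0,0],[0.025,-0.325,0.003],0],
    [[0,0,0],[0.015,-0.385,0.01],0],
    [[0,0,0],[0,-0.44,0.018],0],
    [[0,0,0],[-0.014,-0.49,0.023],0],
    [[0,0,0],[-0.016,-0.502,0.023],0],
  ],
)

```text
time: 24.25
position: [0.4743, 0.1573, 0.2374]
tool_rot: [-3.141, -0.01, 0.005]
ft_force: [-0.5, -0.1, 0.4]
grip_width: 1.001
```

Run:
```python
from h import *
for _ in range(4): x=wfit('blue',[.477,.153],'pics/w12.png')
plan((x[0],x[1],.079,0))
```

```text
wrist blue [0.4746 0.152 ] 0.067
wrist blue [0.4746 0.1512] 0.068
wrist blue [0.4744 0.1511] 0.069
wrist blue [0.4747 0.1514] 0.07
t 24.45 pos [0.4772 0.1517 0.2383] yaw -0.002 tilt 0.08 w 1.0031402975608246 q [ 0.3   0.02 -0.66  1.76  0.01  1.37 -1.94]
(np.float64(0.4746572418212891), np.float64(0.15137234497070312), 0.079, 0) turn z -0.002 shift [-0.0024  0.0002  0.1593]
```

View pics/w12.png

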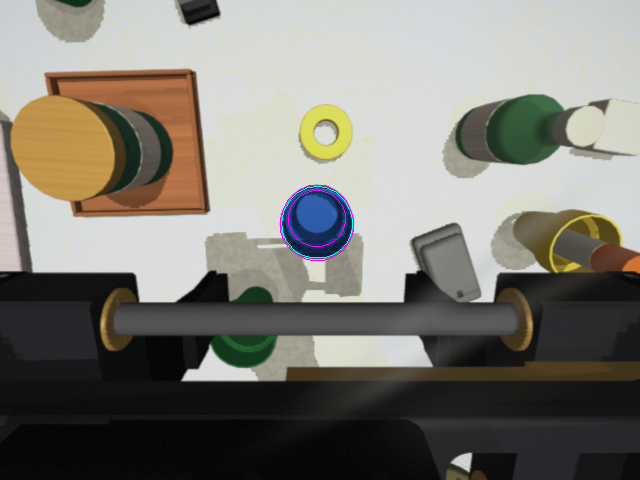

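>>> step_arm(
  plan=[
    [[0,0,0],[-0.002,0,0.03],0],
    [[0,0,0],[-0.002,0,0.065],0],
    [[0,0,0],[-0.002,0,0.1],0],
    [[0,0,0],[-0.002,0,0.128],0],
    [[0,0,0],[-0.002,0,0.147],0],
    [[0,0,0],[-0.002,0,0.159],0],
    [[0,0,0],[-0.002,0,0.159],0],
    [[0,0,0],[-0.002,0,0.159],0],
    [[0,0,0],[-0.002,0,0.159],255],
    [[0,0,0],[-0.002,0,0.159],255],
  ],
)

```text
time: 25.7
position: [0.4753, 0.1535, 0.0805]
tool_rot: [3.141, -0.0, 0.002]
ft_force: [-0.1, -0.1, -0.3]
grip_width: 0.856
```

>>> step_arm(
  plan=[
    [[0,0,0],[0,0,0],255],
    [[0,0,0],[0,0,0],255],
    [[0,0,0],[0,0,0],255],
    [[0,0,0],[0,0,-0.01],255],
    [[0,0,0],[0,0,-0.03],255],
    [[0,0,0],[0,0,-0.06],255],
    [[0,0,0],[0,0,-0.1],255],
    [[0,0,0],[0,0,-0.14],255],
    [[0,0,0],[0,0,-0.18],255],
    [[0,0,0],[0,0,-0.2],255],
  ],
)

```text
time: 26.95
position: [0.4753, 0.1542, 0.2825]
tool_rot: [-3.141, -0.001, -0.004]
ft_force: [0.0, 0.3, -1.3]
grip_width: 0.77
```

Run:
```python
from h import *
im=ctrl.get_image('wrist');cv2.imwrite('pics/w13.png',im[:,:,::-1])
plan((.4935,-.349,.275,0))
```

```text
t 27.0 pos [0.4762 0.1545 0.2844] yaw 0.0004 tilt 0.33 w 0.7723028234916637 q [ 0.31 -0.01 -0.67  1.69 -0.    1.45 -1.93]
(0.4935, -0.349, 0.275, 0) turn z 0.0004 shift [0.017  0.5035 0.0089]
```

View pics/w13.png

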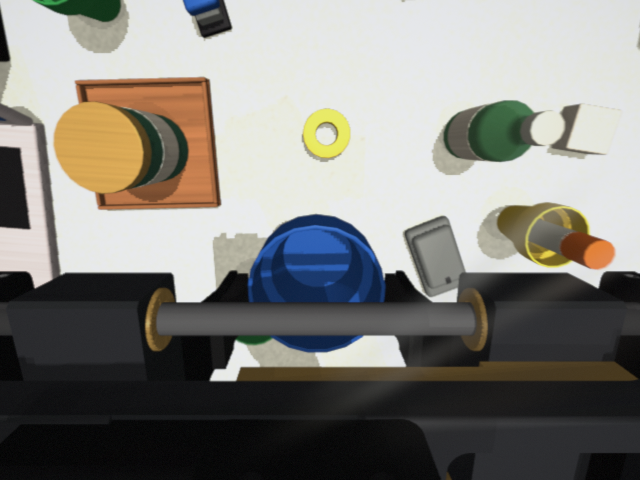

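>>> step_arm(
  plan=[
    [[0,0,0],[0.005,0.02,0],255],
    [[0,0,0],[0.012,0.06,0],255],
    [[0,0,0],[0.022,0.105,0],255],
    [[0,0,0],[0.032,0.15,0],255],
    [[0,0,0],[0.04,0.195,0],255],
    [[0,0,0],[0.045,0.24,0],255],
    [[0,0,0],[0.045,0.285,0],255],
    [[0,0,0],[0.042,0.33,0],255],
    [[0,0,0],[0.037,0.37,0],255],
    [[0,0,0],[0.032,0.4,0],255],
  ],
)

```text
time: 28.25
position: [0.5059, -0.2482, 0.2789]
tool_rot: [-3.141, 0.002, 0.002]
ft_force: [0.2, 0.2, -1.4]
grip_width: 0.768
```

Run:
```python
from h import *
plan((.4935,-.349,.275,0))
```

```text
t 28.25 pos [ 0.5059 -0.2482  0.2789] yaw -0.0015 tilt 0.1 w 0.7682779205611774 q [ 0.69  0.13 -0.31  1.56  0.04  1.46 -1.19]
(0.4935, -0.349, 0.275, 0) turn z -0.0015 shift [-0.0123  0.1008  0.0038]
```

>>> step_arm(
  plan=[
    [[0,0,0],[-0.003,0.025,0],255],
    [[0,0,0],[-0.007,0.055,0],255],
    [[0,0,0],[-0.01,0.08,0],255],
    [[0,0,0],[-0.012,0.098,0],255],
    [[0,0,0],[-0.012,0.101,0],255],
    [[0,0,0],[-0.012,0.101,0.01],255],
    [[0,0,0],[-0.012,0.101,0.03],255],
    [[0,0,0],[-0.012,0.101,0.05],255],
    [[0,0,0],[-0.012,0.101,0.058],255],
    [[0,0,0],[-0.012,0.101,0.06],255],
  ],
)

```text
time: 29.5
position: [0.4949, -0.3466, 0.2195]
tool_rot: [-3.141, -0.002, 0.001]
ft_force: [0.8, -0.2, -0.5]
grip_width: 0.77
```

Run:
```python
from h import *
ctrl.get_image('wrist');ctrl.get_image('wrist')
plan((.4935,-.349,.146,0))
```

```text
t 29.6 pos [ 0.4952 -0.3473  0.2204] yaw 0.0004 tilt 0.04 w 0.7682022773462881 q [ 0.77  0.23 -0.24  1.56  0.06  1.36 -1.05]
(0.4935, -0.349, 0.146, 0) turn z 0.0004 shift [-0.0018  0.0017  0.0744]
```

>>> step_arm(
  plan=[
    [[0,0,0],[-0.002,0.002,0.005],255],
    [[0,0,0],[-0.002,0.002,0.015],255],
    [[0,0,0],[-0.002,0.002,0.03],255],
    [[0,0,0],[-0.002,0.002,0.043],255],
    [[0,0,0],[-0.002,0.002,0.053],255],
    [[0,0,0],[-0.002,0.002,0.06],255],
    [[0,0,0],[-0.002,0.002,0.064],255],
    [[0,0,0],[-0.002,0.002,0.067],255],
    [[0,0,0],[-0.002,0.002,0.069],255],
    [[0,0,0],[-0.002,0.002,0.069],255],
  ],
)

```text
time: 30.85
position: [0.4929, -0.3496, 0.1511]
tool_rot: [3.141, -0.0, 0.0]
ft_force: [-0.3, -0.4, -1.3]
grip_width: 0.768
```

Run:
```python
from h import *
im=ctrl.get_image('side');im2=ctrl.get_image('scene')
plan((.4935,-.349,.146,0))
print(ctrl.get_state()['ft_force'])
o=np.hstack([cv2.resize(im[90:190,260:380],(480,400)),cv2.resize(im2[130:280,100:220],(320,400))])
cv2.imwrite('pics/c14.png',o[:,:,::-1])
```

```text
t 30.95 pos [ 0.493  -0.3496  0.1512] yaw -0.0002 tilt 0.03 w 0.7661665852990984 q [ 0.78  0.27 -0.24  1.65  0.07  1.23 -1.05]
(0.4935, -0.349, 0.146, 0) turn z -0.0002 shift [ 0.0005 -0.0006  0.0052]
[ 0.35934639  0.20406448 -1.94230172]
```

View pics/c14.png

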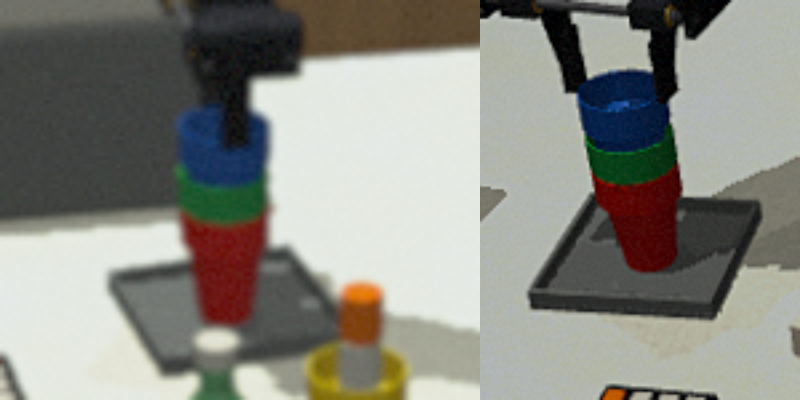

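Aligned, about 5 mm above its seat. I'll go down slowly to contact.

>>> step_arm(
  plan=[
    [[0,0,0],[0,0,0.001],255],
    [[0,0,0],[0,0,0.002],255],
    [[0,0,0],[0,0,0.003],255],
    [[0,0,0],[0,0,0.004],255],
    [[0,0,0],[0,0,0.005],255],
    [[0,0,0],[0,0,0.006],255],
    [[0,0,0],[0,0,0.006],255],
    [[0,0,0],[0,0,0.006],255],
    [[0,0,0],[0,0,0.006],255],
    [[0,0,0],[0,0,0.006],255],
  ],
)

```text
time: 32.2
position: [0.4931, -0.3496, 0.1453]
tool_rot: [3.141, -0.0, 0.001]
ft_force: [-0.2, -0.2, 2.3]
grip_width: 0.768
```

>>> step_arm(
  plan=[
    [[0,0,0],[0,0,0.001],255],
    [[0,0,0],[0,0,0.001],255],
    [[0,0,0],[0,0,0.001],0],
    [[0,0,0],[0,0,0.001],0],
    [[0,0,0],[0,0,0.001],0],
    [[0,0,0],[0,0,0.001],0],
    [[0,0,0],[0,0,-0.01],0],
    [[0,0,0],[0,0,-0.03],0],
    [[0,0,0],[0,0,-0.06],0],
    [[0,0,0],[0,0,-0.09],0],
  ],
)

```text
time: 33.45
position: [0.4929, -0.3496, 0.2367]
tool_rot: [3.141, -0.0, 0.001]
ft_force: [0.1, -1.0, 0.2]
grip_width: 0.999
```

>>> step_arm(
  plan=[
    [[0,0,0],[0,0,-0.03],0],
    [[0,0,0],[0,0,-0.05],0],
    [[0,0,0],[0,0,-0.06],0],
    [[0,0,0],[0,0,-0.06],0],
    [[0,0,0],[0,0,-0.06],0],
    [[0,0,0],[0,0,-0.06],0],
    [[0,0,0],[0,0,-0.06],0],
    [[0,0,0],[0,0,-0.06],0],
    [[0,0,0],[0,0,-0.06],0],
    [[0,0,0],[0,0,-0.06],0],
  ],
)

```text
time: 34.7
position: [0.4928, -0.3495, 0.295]
tool_rot: [3.142, -0.0, 0.0]
ft_force: [-0.7, -0.3, 1.0]
grip_width: 1.003
```

Run:
```python
from h import *
import h
im=ctrl.get_image('side');im2=ctrl.get_image('scene');cv2.imwrite('pics/s15.png',im2[:,:,::-1])
o=np.hstack([cv2.resize(im[90:190,260:380],(480,400)),cv2.resize(im2[130:280,100:220],(320,400))])
cv2.imwrite('pics/c15.png',o[:,:,::-1])
B=[PARTS[0]];h.PARTS=B;h.sil.__defaults__=(B,4); h.fit.__defaults__=(0,B)
wfit('blue',[.4935,-.349],'pics/w15.png',z0=.065)
wfit('blue',[.4935,-.349],'pics/x.png',z0=.065,cam='scene')
plan((.49,-.349,.3,0))
```

```text
wrist blue [ 0.4936 -0.3509] 0.05
scene blue [ 0.4957 -0.3464] 0.074
t 34.9 pos [ 0.4928 -0.3496  0.295 ] yaw -0.0002 tilt 0.01 w 1.002242134298501 q [ 0.77  0.21 -0.24  1.44  0.05  1.5  -1.04]
(0.49, -0.349, 0.3, 0) turn z -0.0002 shift [-0.0028 -0.0006 -0.005 ]
```

View pics/c15.png

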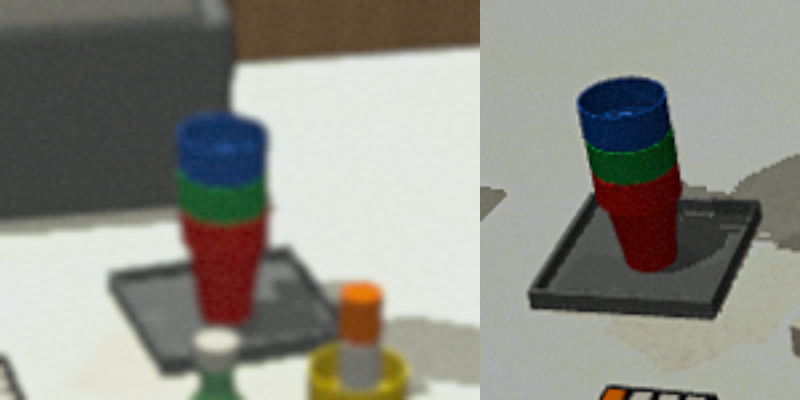

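View pics/w15.png

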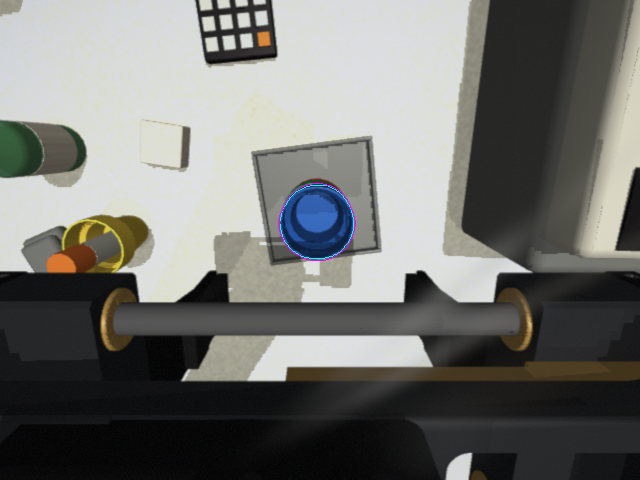

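View pics/s15.png

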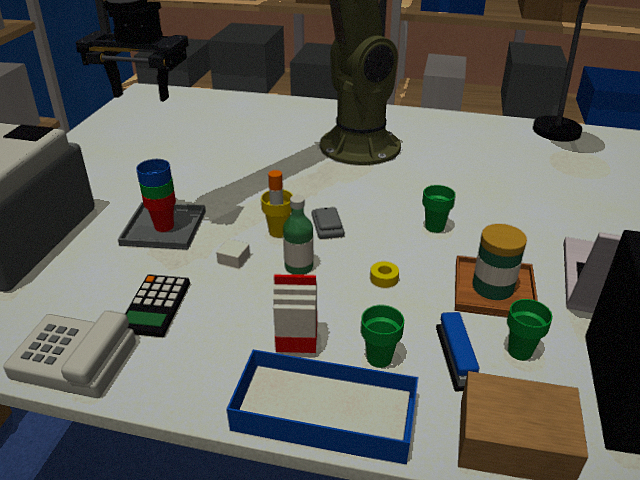

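Run:
```python
from bench import ctrl
print(ctrl.close_job())
```

```text
the job is handed in; nothing more can be done
None
```

The red, green and blue tumblers are nested upright in the free grey tray, and the job is handed in at about 35 s. I stacked red first, then green, then blue. For green I took the look-alike farthest to the robot's right, at scene pixel (351,285). Each one was lowered until the wrist force showed contact before I let go.

- **Stack position:** Wrist-camera fits put red at (0.492, -0.351), green at (0.494, -0.349) and blue at (0.494, -0.351) m. That is within about 2 mm of one another and about 4 mm from the tray centre I measured. Blue's underside should be about 65 mm above the desk, judged from the gripper height at contact.
- **Rest of the desk:** In the last pictures the yellow tumbler still holds the glue stick, and nothing else looks moved. I checked this by eye only, without measuring again. The gripper is open and clear of everything.
- **Disagreement:** For blue at the end, the scene camera read about 2 mm (x) and 4.5 mm (y) away from the wrist camera. The side-camera colour fits taken before the grasps were also poor, so I relied on the wrist camera.

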